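# Reset a tripped breaker under the push-latch flap of a lathe's drive box

### The job

One of the breakers in the lathe's drive box has tripped. Press the flap on top of the box so that it pops open, push the breaker button that stands proud fully home with a fingertip, then press the flap shut again so that it latches and stays closed. Only press and push: pick nothing up, leave the things lying about where they are, and do not knock the red stop button.

Things in the scene. Friction and masses are not known exactly. Their poses are not given: they have to be found in the camera images.
- drive_box: Grey control box of the lathe, fixed, 160 (x) x 260 (y) x 80 mm high; origin: centre of its underside on the bench; x points away from its front edge, z up. An ochre flap lies flush in its top (centre x -20, y +50 mm) over a well, x -55 to +15, y -12 to +112 mm, 20 mm deep, with 3 breakers at x -30, y +14, +50, +86. Right of it: red stop button, black knob 20 mm high at x +50, y -88.
- flap (a joint): Flap angle (rad): 0 latched, flush; negative pressed in, stop -0.075; open 1.25 (stop). Ochre plate 66 (hinge to free edge) x 120 x 4 mm, hinged on its far edge. A spring opens it (2 N at the edge when shut, 1 N open). Push-push latch: press the shut flap to its stop (at least -0.06), let go: it pops open in 0.5 s. Push it from open to the stop, let go: it catches at 0. A further press reopens it.
- flap_pad (a point): Centre of the black round thumb pad on the flap's upper face, 51 mm from the hinge line, 15 mm from the free edge; moves with the flap; its z axis is the flap's outward normal. The place to press.
- flap_edge (a point): Middle of the flap's free edge, on its upper face, 66 mm from the hinge line; moves with the flap.
- flap_hinge (a point): Middle of the flap's hinge line, fixed to the box, 78 mm above the bench, axes as the box's; the hinge line runs along y. The deck behind it is bare. With the flap open, its outer (upper) face looks away from the robot, and its free edge is 63 mm above and 21 mm nearer the robot than the hinge line.
- tripped_breaker: The breaker that has tripped, at one of the three places in the well (varies): steel collar 23 mm across; origin on the well's floor at its centre.
- reset_button (a joint): How far the tripped breaker's button has been pushed in (m): about 0 = tripped, standing proud; 0.007 = home. Needs about 4 to 5 N and stays where it is left (no spring back).
- reset_button_top (a point): Centre of the top of that button: black, round, 13 mm across, with a white skirt showing below it when it is proud. Proud its top is 12 mm above the well's floor (8 mm below the box's top), home 5 mm above the floor (15 mm below the box's top).
- set_breaker_a: Another breaker, its black button already home (5 mm above the well's floor); nothing to do. Origin on the well's floor.
- set_breaker_b: The third breaker, its black button already home; nothing to do. Origin on the well's floor.
- stop_button (a joint): Travel of the red stop button (m): 0 = up, 0.006 = pressed. Not to be pressed.
- stop_button_top (a point): Centre of the top of the red stop button, 32 mm across, in a yellow housing, on the box's top to the right of the flap.
- gauge_block: Loose steel block 20 x 45 x 14 mm on the box's top, in front of the stop button; origin at the centre of its underside. Leave alone.
- hammer: Loose hammer with a black handle, 280 mm long, lying in front of the box; origin about its middle, underneath. Leave alone.
- screwdriver: Loose red screwdriver, 200 mm, lying to the right near the lathe. Leave alone.
- handwheel: Loose aluminium handwheel, 80 mm across, with a yellow crank knob up to 38 mm high, lying left of the box; origin at the centre of its underside. Leave alone.
- tap_stand: Loose blue block 34 x 60 mm with brass taps standing in it, 70 mm high over all, right of the box; origin at the centre of its underside. Leave alone.
- calculator: Loose grey desk calculator, 150 x 80 x 18 mm, far to the left; origin at the centre of its underside. Leave alone.
- oil_bottle: Loose white bottle, 56 mm across, 130 mm high, standing to the left, nearer the robot; origin at the centre of its underside. Leave alone.
- turned_stub: Loose turned aluminium stub, 42 mm across, 48 mm high, standing behind the box; origin at the centre of its underside. Leave alone.

How it is judged:
On the way, in this order (a step that is already met when the one before it is completed fails the run):
1. the flap has been pressed in and has popped open (value of joint flap above 1 rad), for 0.2 s.
2. the tripped breaker's button is pushed fully home (value of joint reset_button above 0.0057 m), for 0.1 s.
3. the flap is pressed shut (value of joint flap below 0.02 rad and value of joint reset_button above 0.0057 m), for 0.1 s.
At the end, for the whole second after the job is handed in: The flap is latched shut, within 0.02 rad of flush, with nothing holding it down, and the tripped breaker's button is home (at least 5.7 of its 7 mm) (all of step 3 and value of joint flap above -0.02 rad); the robot touches nothing.
It fails at once if the red stop button is pressed (more than 2.5 mm) (value of joint stop_button above 0.0025 m).
It fails at once if a loose thing on the bench or on the box is lifted, carried or pushed more than 15 mm (distance of any of gauge_block, hammer, screwdriver, handwheel, tap_stand, calculator, oil_bottle, turned_stub from where it was at the start of the episode above 0.015 m).
It also fails if it takes over 64 s, if anything falls off the work surface, if the arm or the gripper's body presses on something with over 40 N, if the wrist force passes 120 N, or if a joint passes its speed limit or range.

### The arm

A 7-joint arm with a two-finger parallel gripper is mounted at the origin on the work surface. World frame = base frame: x ahead of the robot, y to its left, z up, the work surface at z = 0. Lengths are in m, angles in rad, forces in N, time in s.
With the tool pointing down it reaches from about 0.4 to 0.9 m from the base axis. Payload 5.6 kg.
Tool frame: the origin (TCP) lies on the mounting face of the last link; the fingertips stand 190 mm ahead of it and the grasp point (between the pads) lies arm.pinch_z ahead of it (arm.pinch_z is the distance from the TCP to the grasp point, in m); z points along the fingers, x is the direction in which the jaws open and shut, and the axes are right-handed (so a half turn about z gives the same grasp; the last joint's range is limited). The gripper opens to 92 mm and grips with 3 to 60 N. Pads are 20 mm wide; open, the fingers measure 128 mm over their backs; the gripper's body (75 mm by 189 mm) begins 69 mm behind the grasp point.
Start: joints at [-1.209, 0.468, -0.012, 1.603, 0.006, 1.071, -0.056], TCP at [0.256, 0.597, 0.405] pointing down, gripper open.
Joint ranges: [-2.53, 2.53], [-0.31, 2.02], [-1.57, 1.55], [0.28, 2.44], [-1.29, 4.43], [0.15, 1.84], [-2.92, 2.92]. Speed limits (rad/s): [2.57, 2.57, 3.14, 3.14, 3.14, 3.14, 3.14].

### API

Orientations are given as a rotation vector (axis times angle).
In Python, from rig import arm gives the robot as it stands. The module is installed in compiled form; this text tells all that it offers.
- The arm moves only by the shell command python3 -m pendant 'ROWS'. ROWS is JSON, one flat list of numbers, 5 for each row, row after row: the shift along the tool's x, y, z in m, then the turn about the tool's z in degrees, then the finger opening in m, from 0 to 0.0919. A call has 1 to 10 rows; each row is the pose to reach, as a shift and turn from the pose measured when the call began, along the tool's axes at that moment; what a row does not reach only later rows make up. A row lasts 1/8 s, in which the tool goes at most 62.5 mm and 10.7 degrees, less where a joint would pass 70% of its speed; a pose out of reach is approached as far as the arm can. A call with a gripper value outside its range is refused whole. The fingers move at their own pace and stop on an object; the grip force is fixed at half the most. Time passes only in rows, so rows that repeat a pose let the fingers close. It gives the time, the measured TCP pose, the force and the opening at its end, in the units of the state.
- arm.observe(): the state, without advancing time (a new reading comes with each control period).
- arm.capture(name): name is "scene" or "top" or "wrist"; returns a dict with "pixels" (384x512x3 uint8, red, green, blue), "camera_matrix" (3x3 intrinsics, pixels), "R" (3x3) and "t" (3): a world point X has camera coordinates R X + t. Camera axes: x right, y down, z forward; pixel columns grow to the right and rows downward; lengths in m; the calibration is good to about 2 mm. A picture is of the moment at which its call begins. There is no depth.
- arm.sign_off(): hands the job in, once; it reports no verdict.
The state is a dict: "clock": time; "joint_pos": joint angles; "qd": joint speeds; "joint_efforts": joint torques, N m; "tcp_pos": TCP position; "tcp_rot": TCP orientation; "contact_force": force on the tool from outside, world axes, zero at the start; "wrist_torque": the same for the moment, N m; "gripper_width": opening from 0.0 (shut) to 1.0 (fully open).
Only numpy, scipy, OpenCV 4.12 (cv2) and the standard library are available. Lean on these libraries where they do the work, as an engineer would, in place of code of your own. Each camera call takes 0.05 s, during which the arm holds its last target.

## Working session

There is one attempt and no reset: what is moved stays moved. The work goes in short steps, Python scripts to look and compute and a shell command to move; the robot and the scene stay as the last step left them, time stands still between calls to the robot, and variables do not carry over. Pictures are saved under pics/ and viewed, and the job is handed in when it is done.

```bash
mkdir -p pics
cat > h.py <<'E'
from rig import arm
import numpy as np, cv2
from scipy.spatial.transform import Rotation as Rn
def snap(n,f):
    c=arm.capture(n); np.savez('pics/'+f+'.npz',**c)
    cv2.imwrite('pics/'+f+'.png',cv2.cvtColor(c['pixels'],cv2.COLOR_RGB2BGR)); return c
def plane(c,u,v,z):
    K,R,t=np.array(c['camera_matrix']),np.array(c['R']),np.array(c['t'])
    d=R.T@np.linalg.solve(K,[u,v,1.]); o=-R.T@t
    return o+d*(z-o[2])/d[2]
def proj(c,X):
    p=np.array(c['camera_matrix'])@(np.array(c['R'])@np.array(X)+np.array(c['t'])); return p[:2]/p[2]
def totool(X):
    s=arm.observe(); return Rn.from_rotvec(s['tcp_rot']).inv().apply(np.array(X)-s['tcp_pos'])
E
python3 - <<'E'
from h import *
s=arm.observe(); print(s, arm.pinch_z)
print(Rn.from_rotvec(s['tcp_rot']).as_matrix().round(3))
for n in("scene","top","wrist"):
    c=snap(n,n+'0'); print(n,(-np.array(c['R']).T@c['t']).round(3))
E
```

```text
{'clock': 0.0, 'joint_pos': array([-1.2089725 ,  0.46835147, -0.01159996,  1.60361486,  0.00600243,
        1.07138539, -0.05629634]), 'qd': array([-7.21902232e-04,  2.22216121e-03,  1.02673384e-03,  5.36384762e-04,
       -4.19932719e-04, -4.06810909e-04,  6.24685447e-05]), 'joint_efforts': array([-1.01169505e-05, -5.20567274e+01, -1.25828938e-02, -2.43749678e+01,
       -5.66481287e-02,  1.73727202e-02,  1.51834288e-04]), 'tcp_pos': array([0.25595414, 0.59721462, 0.40376037]), 'tcp_rot': array([ 2.62184699e+00,  1.72884752e+00, -2.14691510e-03]), 'contact_force': array([-0.63320694, -0.07583454, -0.49299285]), 'wrist_torque': array([-0.01924833, -0.00423012,  0.0248296 ]), 'gripper_width': 0.9959884822115425} 0.1714
[[ 0.394  0.919 -0.001]
 [ 0.919 -0.394 -0.002]
 [-0.002  0.    -1.   ]]
scene [1.469 0.319 0.866]
top [0.24  0.015 1.486]
wrist [0.194 0.624 0.383]
```

View pics/scene0.png

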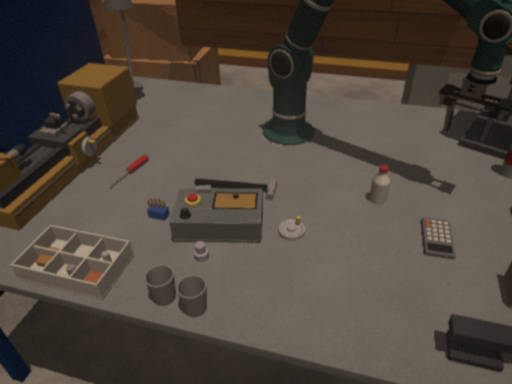

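View pics/top0.png

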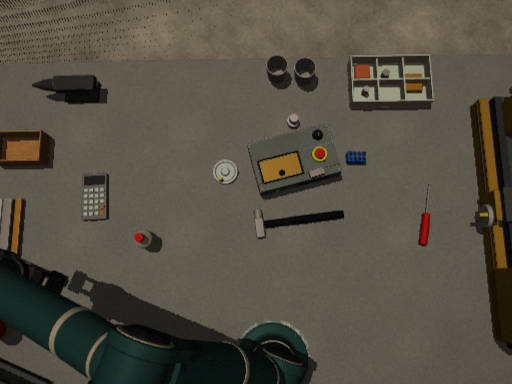

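The top view shows the box at about (295,160), its ochre flap at (281,167) with the pad near (281,175), the stop button at (320,154), and the hammer in front at (300,220). Next I'll measure the flap, pad and stop button.

```bash
cat > m.py <<'E'
from h import *
for n in('top','scene'):
    c=dict(np.load(f'pics/{n}0.npz')); im=c['pixels']
    hsv=cv2.cvtColor(im,cv2.COLOR_RGB2HSV)
    roi=np.zeros(im.shape[:2],np.uint8)
    if n=='top': roi[120:200,240:345]=255
    else: roi[185:225,170:270]=255
    oc=cv2.inRange(hsv,(12,120,80),(25,255,255))&roi
    cs,_=cv2.findContours(oc,cv2.RETR_EXTERNAL,cv2.CHAIN_APPROX_NONE)
    k=max(cs,key=cv2.contourArea); r=cv2.minAreaRect(k); b=cv2.boxPoints(r)
    W=np.array([plane(c,u,v,.08) for u,v in b]); print(n,r); print(W.round(4)); print('ctr',W.mean(0).round(4),'sides',[np.linalg.norm(W[i]-W[i-1]).round(4) for i in range(4)])
    # pad: dark inside
    fill=np.zeros_like(roi); cv2.drawContours(fill,[cv2.convexHull(k)],-1,255,-1); fill=cv2.erode(fill,np.ones((3,3)))
    pad=(im.max(2)<90).astype(np.uint8)*255&fill
    ys,xs=np.nonzero(pad); print('pad',len(xs),xs.mean(),ys.mean(),plane(c,xs.mean(),ys.mean(),.08).round(4))
    red=(cv2.inRange(hsv,(0,150,80),(7,255,255))|cv2.inRange(hsv,(172,150,80),(180,255,255)))&roi
    ys,xs=np.nonzero(red); print('red',len(xs),plane(c,xs.mean(),ys.mean(),.10).round(4))
    x0,y0,x1,y1=(230,110,370,235) if n=='top' else (140,170,310,250)
    cv2.imwrite(f'pics/{n}0z.png',cv2.resize(cv2.cvtColor(im[y0:y1,x0:x1],cv2.COLOR_RGB2BGR),None,fx=4.5,fy=4.5,interpolation=cv2.INTER_CUBIC))
E
python3 m.py
```

```text
top ((279.9572448730469, 167.03756713867188), (21.3265380859375, 38.7847785949707), 75.25643920898438)
[[ 0.5914  0.033   0.08  ]
 [ 0.6208 -0.0833  0.08  ]
 [ 0.5553 -0.0981  0.08  ]
 [ 0.5263  0.0173  0.08  ]]
ctr [ 0.5734 -0.0328  0.08  ] sides [np.float64(0.067), np.float64(0.12), np.float64(0.0672), np.float64(0.1189)]
pad 31 281.4516129032258 172.41935483870967 [ 0.5563 -0.037   0.08  ]
red 72 [ 0.6101 -0.1535  0.1   ]
scene ((234.5, 200.0), (14.0, 41.0), 90.0)
[[ 0.5577 -0.1066  0.08  ]
 [ 0.5261  0.0154  0.08  ]
 [ 0.5895  0.0342  0.08  ]
 [ 0.6199 -0.0827  0.08  ]]
ctr [ 0.5733 -0.0349  0.08  ] sides [np.float64(0.0667), np.float64(0.126), np.float64(0.0661), np.float64(0.1208)]
pad 25 235.44 195.92 [ 0.5547 -0.0382  0.08  ]
red 56 [ 0.6145 -0.1523  0.1   ]
```

The two views agree: pad at about (0.556,-0.038), box turned about 14.2°, sides 67 x 120 mm (66 x 120 given). I'll travel high, close the fingers and line the jaws up with the box's y axis.

```bash
python3 -m pendant '[-0.03,0.035,0,-3,0, -0.066,0.075,0,-6,0, -0.103,0.116,0,-10,0, -0.14,0.158,0,-13,0, -0.177,0.2,0,-16,0, -0.214,0.242,0,-19,0, -0.251,0.284,0,-22,0, -0.288,0.326,0,-25,0, -0.325,0.368,0,-28,0, -0.35,0.396,0,-30,0]'
python3 - <<'E'
from h import *
s=arm.observe();print(s['joint_pos'].round(2)); print(Rn.from_rotvec(s['tcp_rot']).as_matrix().round(3))
print(totool([0.556,-0.038,s['tcp_pos'][2]]))
E
```

```text
clock: 1.4
tcp_pos: [0.4828, 0.1169, 0.4045]
tcp_rot: [2.087, 2.347, -0.002]
contact_force: [0.4, 0.4, -0.6]
gripper_width: 0.004
[-0.44  0.21  0.15  1.98 -0.04  0.96  1.42]
[[-0.117  0.993 -0.   ]
 [ 0.993  0.117 -0.002]
 [-0.002 -0.    -1.   ]]
[-0.16241876  0.05457078  0.00024329]
```

```bash
python3 -m pendant '[-0.04,0.014,0,-2,0, -0.085,0.029,0,-4,0, -0.13,0.044,0,-6,0, -0.16,0.054,0,-7.5,0, -0.1624,0.0546,0,-7.5,0, -0.1624,0.0546,0,-7.5,0]'
python3 - <<'E'
from h import *
s=arm.observe();print(s['joint_pos'].round(2)); print(Rn.from_rotvec(s['tcp_rot']).as_matrix().round(3))
c=snap('wrist','w1'); print((-np.array(c['R']).T@c['t']).round(3)); print(proj(c,[.556,-.038,.08]),proj(c,[.605,-.026,.078]))
E
```

```text
clock: 2.15
tcp_pos: [0.5557, -0.0372, 0.4044]
tcp_rot: [-1.929, -2.479, 0.002]
contact_force: [-0.2, 0.6, -0.1]
gripper_width: 0.0
[-0.18  0.31  0.23  1.85 -0.08  0.99  1.9 ]
[[-0.246  0.969 -0.001]
 [ 0.969  0.246 -0.001]
 [-0.001 -0.001 -1.   ]]
[ 0.491 -0.053  0.384]
[254.44181095 185.36132759] [254.1420425  225.21884603]
```

View pics/w1.png

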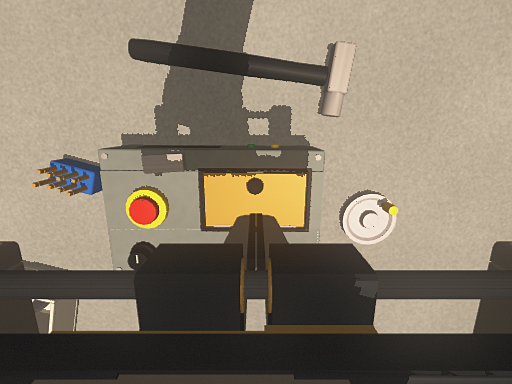

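The pad appears at (255,186), against a predicted (254,185), and the flap's edges are parallel to the image. Going down over the pad.

```bash
python3 -m pendant '[0,0,0.05,0,0, 0,0,0.1,0,0, 0,0,0.125,0,0, 0,0,0.128,0,0, 0,0,0.130,0,0, 0,0,0.130,0,0]'; python3 -m pendant '[0,0,0.002,0,0, 0,0,0.004,0,0, 0,0,0.004,0,0]'
```

```text
clock: 2.95
tcp_pos: [0.556, -0.0364, 0.2758]
tcp_rot: [1.926, 2.48, 0.0]
contact_force: [0.1, -0.0, 0.3]
gripper_width: 0.005
clock: 3.32
tcp_pos: [0.5559, -0.0365, 0.2718]
tcp_rot: [1.926, 2.48, 0.0]
contact_force: [-0.2, 0.1, 0.1]
gripper_width: 0.004
```

Tip is at about z 0.082. Pressing in 1–2 mm steps and watching the force.

```bash
python3 -m pendant '[0,0,0.001,0,0, 0,0,0.002,0,0, 0,0,0.003,0,0, 0,0,0.003,0,0]'; python3 -m pendant '[0,0,0.001,0,0, 0,0,0.002,0,0, 0,0,0.002,0,0]'
```

```text
clock: 3.82
tcp_pos: [0.556, -0.0365, 0.2688]
tcp_rot: [1.926, 2.48, 0.0]
contact_force: [0.3, -0.3, 1.4]
gripper_width: 0.007
clock: 4.2
tcp_pos: [0.556, -0.0365, 0.2671]
tcp_rot: [1.926, 2.48, 0.001]
contact_force: [-1.5, 1.4, 4.5]
gripper_width: 0.005
```

```bash
python3 -m pendant '[0,0,0.001,0,0, 0,0,0.001,0,0]';python3 -m pendant '[0,0,0.001,0,0, 0,0,0.001,0,0]'
```

```text
clock: 4.45
tcp_pos: [0.556, -0.0366, 0.2668]
tcp_rot: [1.926, 2.48, 0.001]
contact_force: [-2.6, -0.3, 7.8]
gripper_width: 0.005
clock: 4.7
tcp_pos: [0.556, -0.0366, 0.2667]
tcp_rot: [1.926, 2.48, 0.002]
contact_force: [-2.7, 0.1, 10.0]
gripper_width: -0.001
```

It stopped moving at about 10 N, so it's at the stop. I'll let go and rise.

```bash
python3 -m pendant '[0,0,-0.05,0,0, 0,0,-0.1,0,0, 0,0,-0.137,0,0, 0,0,-0.137,0,0, 0,0,-0.137,0,0, 0,0,-0.137,0,0]'
python3 - <<'E'
from h import *
c=snap('wrist','w2'); c=snap('scene','s2');im=c['pixels'][150:260,140:320]
cv2.imwrite('pics/s2z.png',cv2.resize(cv2.cvtColor(im,cv2.COLOR_RGB2BGR),None,fx=4,fy=4,interpolation=cv2.INTER_CUBIC))
E
```

```text
clock: 5.45
tcp_pos: [0.5554, -0.0365, 0.402]
tcp_rot: [-1.926, -2.48, 0.002]
contact_force: [0.5, -0.0, 0.4]
gripper_width: 0.006
```

View pics/w2.png

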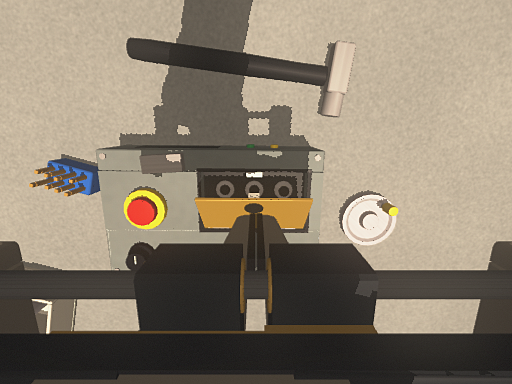

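View pics/s2z.png

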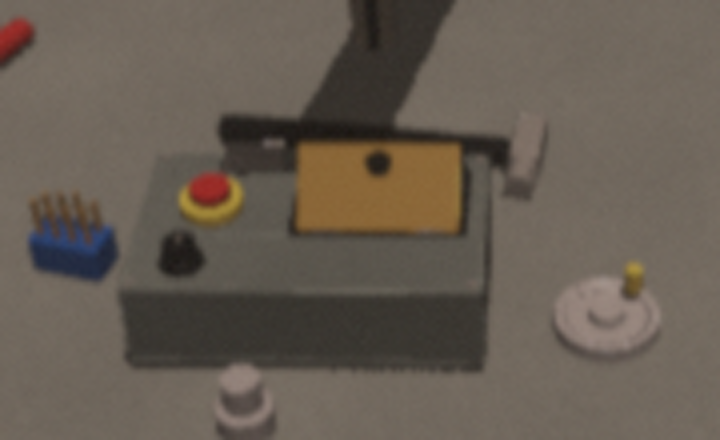

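The flap is open. The three breakers are near (225,189), (254,189) and (284,189). I'll zoom in to see which one stands proud.

Run:
```python
from h import *
c=dict(np.load('pics/w2.npz')); im=c['pixels'][160:215,190:320]
cv2.imwrite('pics/w2z.png',cv2.resize(cv2.cvtColor(cv2.convertScaleAbs(im,alpha=1.6),cv2.COLOR_RGB2BGR),None,fx=6,fy=6,interpolation=cv2.INTER_CUBIC))
ex=np.array([.969,.246]);ey=np.array([-.246,.969]); pad=np.array([.556,-.038])
for k in(-36,0,36):
    p=pad+ex*.008+ey*k/1000
    print(p.round(4),[proj(c,[*p,z]).round(1) for z in(.06,.065,.072)])
```

```text
[ 0.5726 -0.0709] [array([224.7, 188.7]), array([224.3, 189.6]), array([223.6, 191. ])]
[ 0.5638 -0.036 ] [array([253.7, 188.7]), array([253.6, 189.6]), array([253.6, 191. ])]
[ 0.5549 -0.0011] [array([282.6, 188.8]), array([283. , 189.7]), array([283.6, 191. ])]
```

View pics/w2z.png

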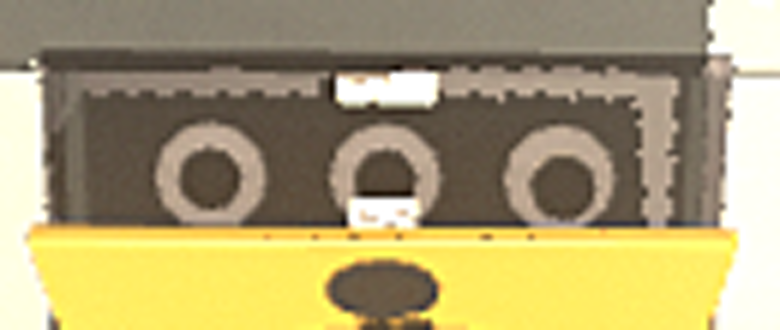

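In the right-hand breaker (+86) the button is offset in its collar as a proud one would be (about 1.7 px). The bright patch on the middle one may be just light, so I'll take a closer oblique view before choosing.

```bash
python3 -m pendant '[0,-0.03,0.03,0,0, 0,-0.05,0.06,0,0, 0.03,-0.07,0.09,0,0, 0.04,-0.07,0.09,0,0, 0.04,-0.07,0.09,0,0]'
python3 - <<'E'
from h import *
c=snap('wrist','w3')
ex=np.array([.969,.246]);ey=np.array([-.246,.969]); pad=np.array([.556,-.038])
for k in(-36,0,36):
    p=pad+ex*.008+ey*k/1000
    print(p.round(4),[proj(c,[*p,z]).round(1) for z in(.06,.065,.072)])
u,v=proj(c,[.5638,-.036,.06]).astype(int); im=c['pixels'][max(v-45,0):v+45,max(u-75,0):u+75]
print(u,v)
cv2.imwrite('pics/w3z.png',cv2.resize(cv2.cvtColor(cv2.convertScaleAbs(im,alpha=1.8),cv2.COLOR_RGB2BGR),None,fx=5,fy=5,interpolation=cv2.INTER_CUBIC))
E
```

```text
clock: 6.18
tcp_pos: [0.4789, -0.0146, 0.3131]
tcp_rot: [1.925, 2.482, 0.001]
contact_force: [0.2, -0.2, 0.3]
gripper_width: 0.002
[ 0.5726 -0.0709] [array([175.6, 276.8]), array([174.1, 279.6]), array([171.9, 283.8])]
[ 0.5638 -0.036 ] [array([212.3, 276.9]), array([211.5, 279.7]), array([210.3, 283.9])]
[ 0.5549 -0.0011] [array([249. , 276.9]), array([248.9, 279.8]), array([248.7, 284. ])]
212 276
```

View pics/w3z.png

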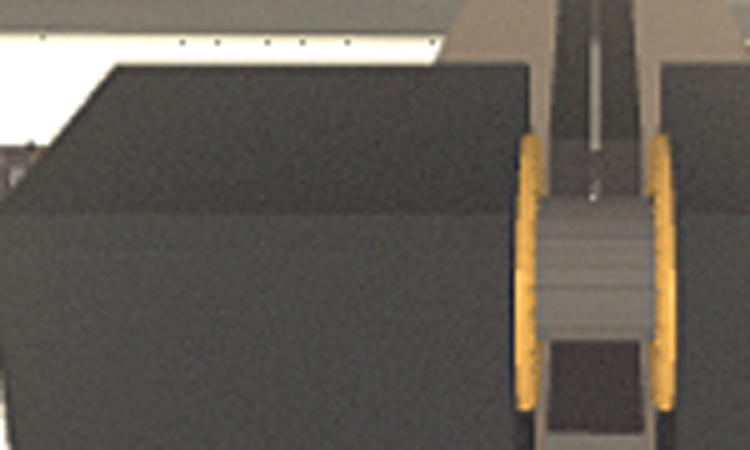

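The gripper hides the well from there. Going back forward and closer instead.

```bash
python3 -m pendant '[0,0.0,-0.05,0,0, 0,0.04,-0.05,0,0, 0,0.08,-0.047,0,0, -0.005,0.08,-0.047,0,0, -0.005,0.08,-0.047,0,0]'
python3 - <<'E'
from h import *
c=snap('wrist','w4')
u,v=proj(c,[.5638,-.036,.06]).astype(int); im=c['pixels'][max(v-45,0):v+45,max(u-75,0):u+75]
ex=np.array([.969,.246]);ey=np.array([-.246,.969]); pad=np.array([.556,-.038])
for k in(-36,0,36):
    p=pad+ex*.008+ey*k/1000
    print(p.round(4),[(proj(c,[*p,z])-[u-75,max(v-45,0)]).round(1)*5 for z in(.06,.065,.072)])
cv2.imwrite('pics/w4z.png',cv2.resize(cv2.cvtColor(cv2.convertScaleAbs(im,alpha=2.5),cv2.COLOR_RGB2BGR),None,fx=5,fy=5,interpolation=cv2.INTER_CUBIC))
E
```

```text
clock: 6.85
tcp_pos: [0.5581, -0.0015, 0.361]
tcp_rot: [1.927, 2.478, 0.001]
contact_force: [-0.6, -0.4, -0.1]
gripper_width: 0.004
[ 0.5726 -0.0709] [array([210. , 226.5]), array([204.5, 232. ]), array([196. , 239.5])]
[ 0.5638 -0.036 ] [array([376. , 226.5]), array([373., 232.]), array([369. , 239.5])]
[ 0.5549 -0.0011] [array([542., 227.]), array([542., 232.]), array([542. , 239.5])]
```

View pics/w4z.png

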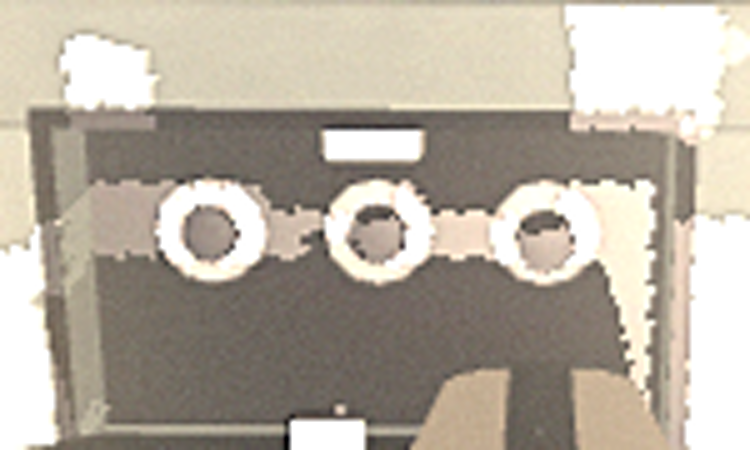

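Run:
```python
from h import *
c=dict(np.load('pics/w4.npz'))
u,v=proj(c,[.5638,-.036,.06]).astype(int); im=c['pixels'][v-16:v+16,u-50:u+55]
cv2.imwrite('pics/w4y.png',cv2.resize(cv2.cvtColor(cv2.convertScaleAbs(im,alpha=1.2),cv2.COLOR_RGB2BGR),None,fx=7,fy=7,interpolation=cv2.INTER_NEAREST))
```

```text
(no output)
```

View pics/w4y.png

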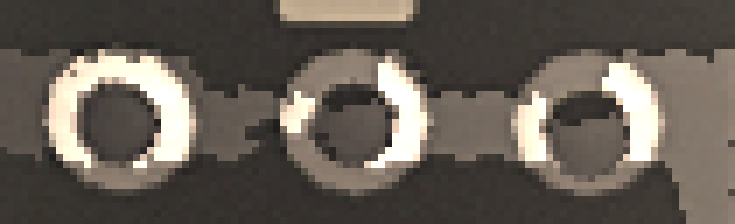

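The right-hand button (588,138 in this crop) sits about 10 px lower in its collar than the other two and looks larger, so it's the proud one, at y +86. Its collar is within 1 mm of the predicted position, so I'll go down over it.

```bash
python3 -m pendant '[0.0015,-0.005,0.01,0,0, 0.0015,-0.005,0.045,0,0, 0.0015,-0.005,0.08,0,0, 0.0015,-0.005,0.091,0,0, 0.0015,-0.005,0.091,0,0]'
python3 - <<'E'
from h import *
s=arm.observe();print(totool([.5549-.002,-.0011-.0005,.190+.072]))
c=snap('wrist','w5'); cv2.imwrite('pics/w5z.png',cv2.resize(cv2.cvtColor(c['pixels'][60:260,130:390],cv2.COLOR_RGB2BGR),None,fx=3,fy=3))
E
```

```text
clock: 7.52
tcp_pos: [0.5522, -0.0012, 0.2696]
tcp_rot: [1.928, 2.479, -0.001]
contact_force: [0.2, 1.0, 1.0]
gripper_width: 0.003
[-0.00051599  0.00054801  0.00762628]
```

View pics/w5z.png

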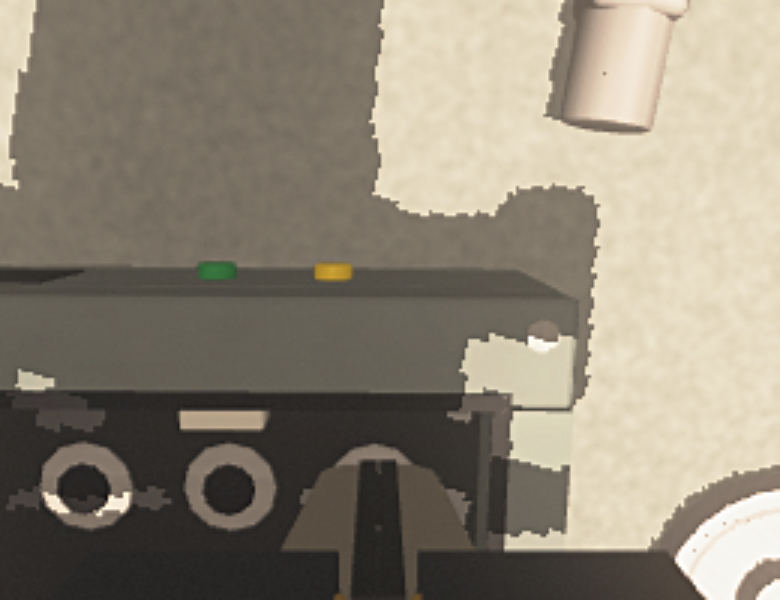

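The fingertip (380,465 in the crop) is over the right collar, and the other two buttons sit flush in theirs. Pushing.

```bash
python3 -m pendant '[0,0,0.004,0,0, 0,0,0.007,0,0, 0,0,0.008,0,0, 0,0,0.008,0,0]'; python3 -m pendant '[0,0,0.0015,0,0, 0,0,0.003,0,0, 0,0,0.003,0,0]'; python3 -m pendant '[0,0,0.0015,0,0, 0,0,0.003,0,0, 0,0,0.003,0,0]'
```

```text
clock: 8.07
tcp_pos: [0.5528, -0.0012, 0.2626]
tcp_rot: [1.927, 2.478, 0.002]
contact_force: [-0.0, 0.3, 0.1]
gripper_width: 0.005
clock: 8.45
tcp_pos: [0.5529, -0.0012, 0.2596]
tcp_rot: [1.927, 2.478, 0.002]
contact_force: [-0.3, -0.0, 1.4]
gripper_width: 0.006
clock: 8.82
tcp_pos: [0.5529, -0.0012, 0.2564]
tcp_rot: [1.927, 2.478, 0.002]
contact_force: [-0.4, 0.4, 0.6]
gripper_width: 0.003
```

```bash
python3 -m pendant '[0,0,0.001,0,0, 0,0,0.002,0,0, 0,0,0.002,0,0]'; python3 -m pendant '[0,0,0.001,0,0, 0,0,0.001,0,0]'
```

```text
clock: 9.2
tcp_pos: [0.5529, -0.0012, 0.2553]
tcp_rot: [1.927, 2.478, 0.002]
contact_force: [-2.7, 0.3, 10.7]
gripper_width: 0.009
clock: 9.45
tcp_pos: [0.5529, -0.0013, 0.2553]
tcp_rot: [1.927, 2.478, 0.003]
contact_force: [-3.8, 0.2, 11.3]
gripper_width: 0.005
```

It stopped hard at tip z 0.0653 (home is 0.065). One slightly firmer push, then lift and look.

```bash
python3 -m pendant '[0,0,0.0015,0,0, 0,0,0.002,0,0, 0,0,0.002,0,0]'; python3 -m pendant '[0,0,-0.02,0,0, 0,0,-0.06,0,0, 0.005,0.005,-0.105,0,0, 0.005,0.005,-0.105,0,0, 0.005,0.005,-0.105,0,0]'
python3 - <<'E'
from h import *
c=snap('wrist','w6')
u,v=proj(c,[.5638,-.036,.06]).astype(int); im=c['pixels'][v-40:v+40,u-55:u+60]
cv2.imwrite('pics/w6y.png',cv2.resize(cv2.cvtColor(cv2.convertScaleAbs(im,alpha=1.2),cv2.COLOR_RGB2BGR),None,fx=6.5,fy=6.5,interpolation=cv2.INTER_NEAREST))
E
```

```text
clock: 9.82
tcp_pos: [0.553, -0.0014, 0.2551]
tcp_rot: [1.928, 2.478, 0.003]
contact_force: [-7.0, -0.3, 19.1]
gripper_width: 0.006
clock: 10.45
tcp_pos: [0.5559, 0.0047, 0.3595]
tcp_rot: [1.928, 2.479, 0.002]
contact_force: [0.0, -0.5, -0.7]
gripper_width: 0.003
```

View pics/w6y.png

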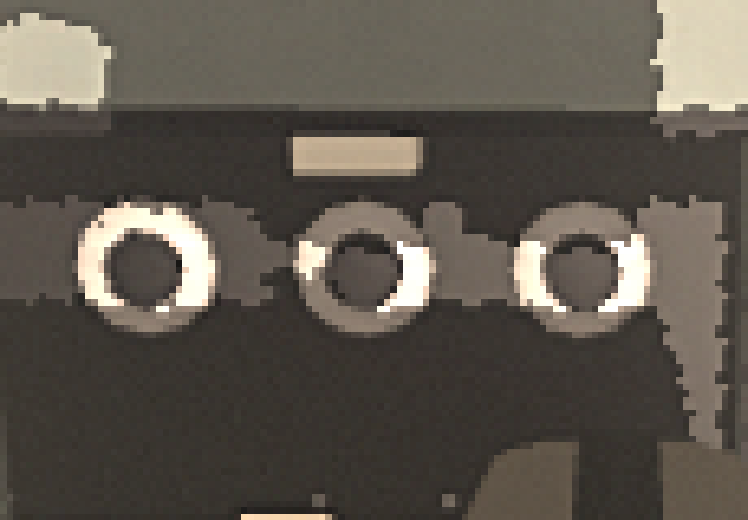

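All three buttons now look the same, flush at (147,270), (364,272) and (583,272) in the crop. Next I'll pass over the open flap, with the tip above its 141 mm edge, and down behind it.

```bash
python3 -m pendant '[0,0,-0.02,0,0, -0.02,0.02,-0.02,0,0, -0.042,0.045,-0.02,0,0, -0.042,0.055,-0.02,0,0, -0.042,0.055,-0.02,0,0, -0.042,0.055,0.01,0,0, -0.042,0.055,0.04,0,0, -0.042,0.055,0.045,0,0, -0.042,0.055,0.045,0,0]'
python3 - <<'E'
from h import *
s=arm.observe();H=np.array([.605,-.026,.268]); R=Rn.from_rotvec(s['tcp_rot']).as_matrix()
print('rel hinge in tool',(R.T@(s['tcp_pos']-H)).round(4))
snap('scene','s7');c=snap('wrist','w7')
im=dict(np.load('pics/s7.npz'))['pixels'][130:260,140:320]
a=cv2.resize(im,(720,520),interpolation=cv2.INTER_CUBIC);cv2.imwrite('pics/s7z.png',a[...,::-1])
E
```

```text
clock: 11.62
tcp_pos: [0.6192, -0.0222, 0.3142]
tcp_rot: [-1.928, -2.48, -0.001]
contact_force: [-0.1, -0.6, 0.1]
gripper_width: 0.006
rel hinge in tool [ 0.0002  0.0147 -0.0462]
```

View pics/s7z.png

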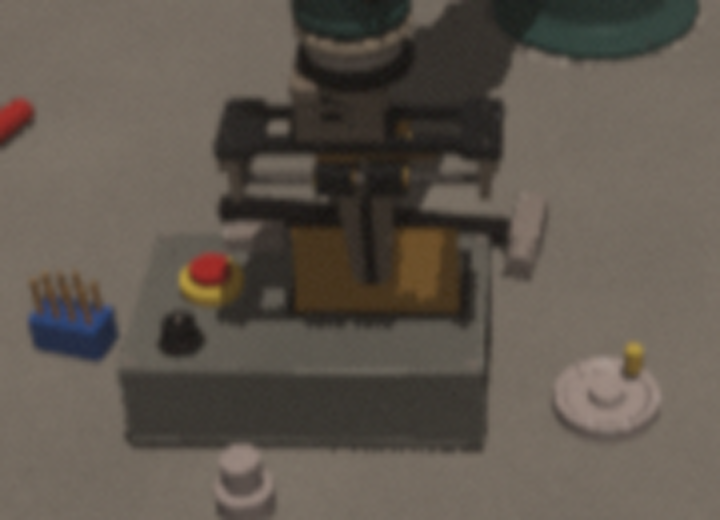

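View pics/w7.png

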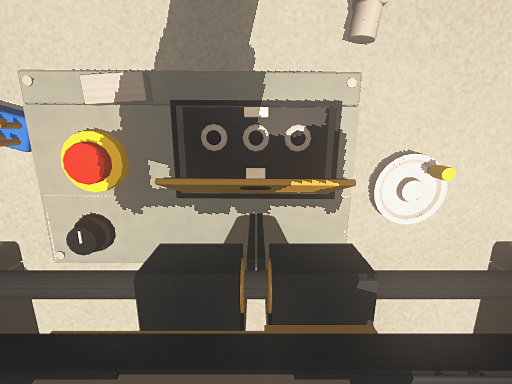

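The finger is behind the flap, centred on it (flap edge at row 184, finger at 256,230). Now I'll push it over along an arc.

```bash
python3 -m pendant '[0,-0.009,0,0,0, 0,-0.018,-0.001,0,0, 0,-0.024,0.001,0,0, 0,-0.03,0.003,0,0, 0,-0.036,0.0055,0,0, 0,-0.042,0.0086,0,0, 0,-0.047,0.013,0,0, 0,-0.052,0.018,0,0, 0,-0.052,0.018,0,0]'
python3 - <<'E'
from h import *
s=arm.observe();H=np.array([.605,-.026,.268]); R=Rn.from_rotvec(s['tcp_rot']).as_matrix()
print('rel hinge in tool',(R.T@(s['tcp_pos']-H)).round(4))
snap('scene','s8');c=snap('wrist','w8')
im=dict(np.load('pics/s8.npz'))['pixels'][130:260,140:320]
a=cv2.resize(im,(720,520),interpolation=cv2.INTER_CUBIC);cv2.imwrite('pics/s8z.png',a[...,::-1])
E
```

```text
clock: 12.85
tcp_pos: [0.5687, -0.0354, 0.2965]
tcp_rot: [1.929, 2.479, 0.001]
contact_force: [-0.6, -0.0, 1.3]
gripper_width: 0.007
rel hinge in tool [-0.0002 -0.0375 -0.0285]
```

View pics/w8.png

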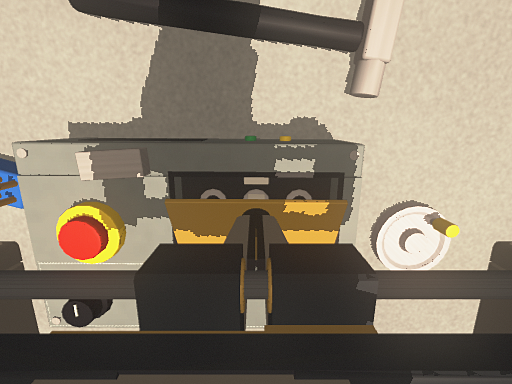

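View pics/s8z.png

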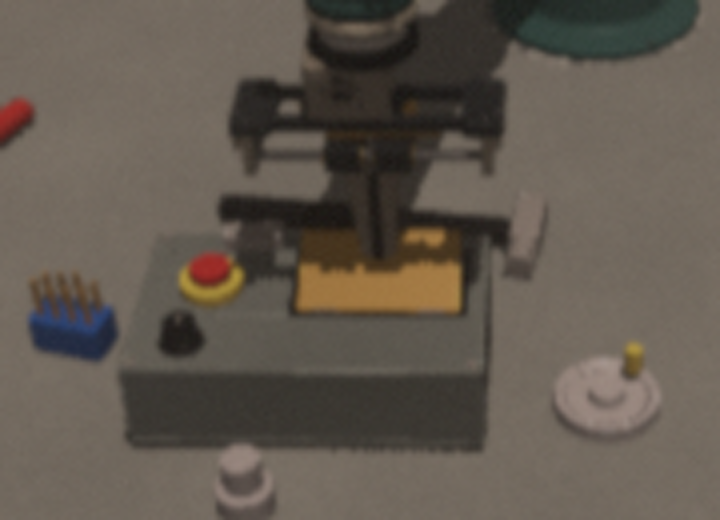

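The flap follows, about half shut with its edge at row 200. Continuing down to flush.

```bash
python3 -m pendant '[0,-0.004,0.005,0,0, 0,-0.007,0.010,0,0, 0,-0.009,0.015,0,0, 0,-0.0105,0.02,0,0, 0,-0.011,0.024,0,0, 0,-0.0115,0.0265,0,0, 0,-0.0115,0.0285,0,0, 0,-0.0115,0.0295,0,0, 0,-0.0115,0.0295,0,0]'
python3 -m pendant '[0,0,0.001,0,0, 0,0,0.002,0,0, 0,0,0.002,0,0]'
```

```text
clock: 14.08
tcp_pos: [0.5578, -0.0383, 0.2673]
tcp_rot: [1.929, 2.48, 0.001]
contact_force: [0.3, 0.1, 2.4]
gripper_width: 0.005
clock: 14.45
tcp_pos: [0.5579, -0.0383, 0.2666]
tcp_rot: [1.929, 2.48, 0.002]
contact_force: [-2.9, -0.6, 12.9]
gripper_width: 0.0
```

Same height as the first press's stop (0.2667), at 13 N. I'll let go and check.

```bash
python3 -m pendant '[0,0,-0.03,0,0, 0,0,-0.08,0,0, 0,0,-0.13,0,0, 0,0,-0.136,0,0, 0,0,-0.136,0,0, 0,0,-0.136,0,0, 0,0,-0.136,0,0]'
python3 - <<'E'
from h import *
snap('scene','s9');c=snap('wrist','w9')
im=dict(np.load('pics/s9.npz'))['pixels'][130:260,140:320]
a=cv2.resize(im,(720,520),interpolation=cv2.INTER_CUBIC);cv2.imwrite('pics/s9z.png',a[...,::-1])
E
```

```text
clock: 15.32
tcp_pos: [0.5575, -0.0384, 0.4011]
tcp_rot: [-1.928, -2.478, 0.001]
contact_force: [0.8, 0.7, 0.2]
gripper_width: 0.006
```

View pics/w9.png

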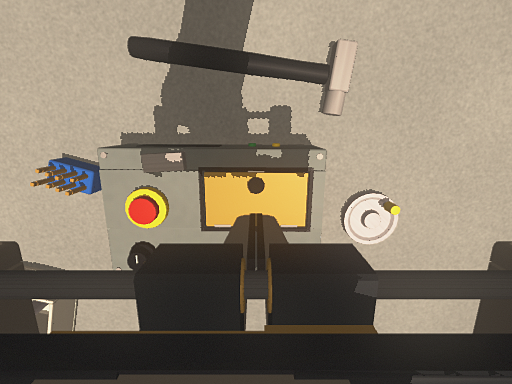

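View pics/s9z.png

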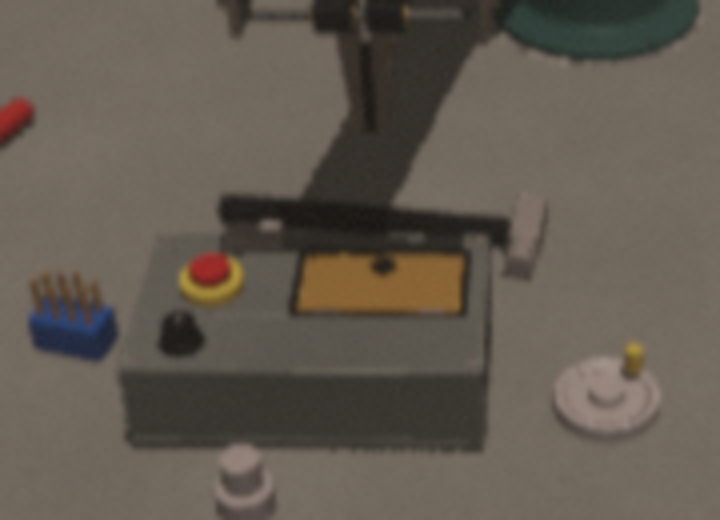

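The flap is flush 0.8 s after release, with its pad back at (256,185), the same as in the first wrist picture. The gripper is clear and the loose things haven't moved. Handing in.

```bash
python3 -c "
from h import *
print(arm.sign_off())"
```

```text
the job is handed in; nothing more can be done
None
```

I popped the flap open, pushed the tripped breaker's button home, and pressed the flap shut again. I handed the job in after about 15 s of robot time; no verdict was reported.

- **Flap opening:** I pressed the pad to its stop at about 10 N, and the pictures showed the flap standing open.
- **Breaker:** The tripped one was at y +86. Its button stopped hard at 65.1 mm above the bench under 19 N (home is 65 mm), and afterwards all three buttons looked the same.
- **Flap closing:** I pushed it over from behind and pressed it to the same stop height as before, at 13 N. The pictures after release showed it flush, with the gripper clear of everything.
- **Rest of the scene:** In the final pictures, the stop button and the loose things within view looked as they did at the start.

One reading was off: the force during the button's travel was only about 1 N, not the expected 4 to 5 N. I relied on the stop height and the picture instead. One look into the well was wasted because the gripper hid it. No other check disagreed.

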